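Hang a keyhole bushing holder and load it

TASK

Hang the bushing holder on the screw of the low panel: pass the keyhole in its back plate over the screw head, then slide it down until the screw sits at the top end of the narrow slot. Once it hangs, stand the loose bushing on it, over its square post and right down on the tray. Leave the measuring tools and the marker alone.

Things in the scene. Friction and masses are not known exactly. Their poses are not given: they have to be found in the camera images.
- screw (a point): Screw on the front of a fixed upright grey panel (mm: 170 wide, 18 thick, top 155 up; flat feet 10 high reach 30 forward near its ends). Point: on the screw axis, midway between panel face and back of head, 130 up. +x into the panel (screw sticks out to -x), y along it, z up. Shank dia 8, free length 10 from face to head; head dia 20, 6 thick: face at x +5, head at x -5 to -11.
- holder_post (a point): Grip point of the aluminium holder (0.3 kg, starts upright): back plate 80 wide, 120 high, 6 thick; tray in front, 6 thick, reaching 96 mm forward of the plate's rear face, underside level with plate's foot; square post 22x22 on it, top 90 above underside. Point: on post axis, 72 above underside, 64 before plate's rear face. +x from post to plate, y across plate (post flats face x, y), z up.
- holder_hole (a point): Centre of the round opening (dia 28 mm) of the keyhole in the holder's back plate, at mid thickness, 66 mm above the holder's underside; x +61, z -6 mm from holder_post, same axes. A slot 12 mm wide leads straight up out of it.
- holder_seat (a point): Where the screw's axis lies in the keyhole when the shank touches the closed top end of the slot: 28 mm above holder_hole, mid plate thickness, same axes. Hung, it coincides with the screw point within the play, and the holder's underside is 36 mm above the worktop. The plate (6) has play in the 10 mm gap, so the hung holder leans forward by up to about 0.05 rad.
- bushing_center (a point): Middle (half-way up) of the loose steel bushing: plain tube 52 mm dia, 75 high, bore 39 clear, 0.18 kg, upright on the worktop; z along its axis. On the holder its middle lies on the post's axis, 43.5 mm above the holder's underside, 28.5 below holder_post. (A like bushing clamped in the toggle fixture behind is not part of the job.)
- caliper: Digital caliper lying on the worktop, 72 x 235 x 15, long side along its y; origin at the centre of its underside. To be left alone.
- micrometer: Micrometer lying on the worktop, 49 x 131 x 19, long side along its y; origin at the centre of its underside. To be left alone.
- marker: Marker pen lying on the worktop, 14 x 136 x 15, long side along its y; origin at the centre of its underside. To be left alone.
There are look-alikes about, which are no part of the job. Leave any orange or pink look-alike of the part that bears bushing_center alone.

How it is judged:
On the way, in this order (a step that is already met when the one before it is completed fails the run):
1. the holder hangs with the screw at the top end of its slot, before the bushing is on it (x of holder_seat in the frame of screw between -0.005 and 0.005 m and y of holder_seat in the frame of screw between -0.005 and 0.005 m and z of holder_seat in the frame of screw between -0.004 and 0.004 m and angle between holder_seat's own z axis and vertical below 0.14 rad), for 0.3 s.
2. the bushing stands on the tray over the post of the hung holder (all of step 1 and x of bushing_center in the frame of holder_post between -0.01 and 0.01 m and y of bushing_center in the frame of holder_post between -0.01 and 0.01 m and z of bushing_center in the frame of holder_post between -0.0325 and -0.0245 m and angle between the z axis of bushing_center and the z axis of holder_post, either way round below 0.1 rad), for 0.2 s.
At the end, for the whole second after the job is handed in: The holder's slot end is on the screw (holder_seat within 4 mm in height and 5 mm across and in depth of the screw point), the holder upright within 0.14 rad; the bushing is over the post and down on the tray (axis within 10 mm each way of the post's, height within 4 mm, aligned within 0.1 rad) (all of step 2); the robot touches nothing.
It fails at once if the caliper is moved by more than 25 mm (distance of caliper from where it was at the start of the episode above 0.025 m).
It fails at once if the micrometer is moved by more than 25 mm (distance of micrometer from where it was at the start of the episode above 0.025 m).
It fails at once if the marker is moved by more than 25 mm (distance of marker from where it was at the start of the episode above 0.025 m).
It also fails if it takes over 72 s, if anything falls off the work surface, if the arm or the gripper's body presses on something with over 40 N, if the wrist force passes 120 N, or if a joint passes its speed limit or range.

ROBOT

A 7-joint arm with a two-finger parallel gripper is mounted at the origin on a cart in front of the work surface, level with it; the furniture and walls round the work are solid. World frame = base frame: x ahead of the robot, y to its left, z up, the work surface at z = 0. Lengths are in m, angles in rad, forces in N, time in s.
With the tool pointing down it reaches from about 0.4 to 0.9 m from the base axis. Payload 5.5 kg.
Tool frame: the origin (TCP) lies between the finger pads; the fingertips stand bot.tcp_to_tips ahead of it and the grasp point (between the pads) lies 6 mm ahead of it (bot.tcp_to_tips is the distance from the TCP to the fingertips, in m); z points along the fingers, y is the direction in which the jaws open and shut (so a half turn about z gives the same grasp; the last joint's range is limited). The gripper opens to 85 mm and grips with 20 to 120 N. Pads are 22 mm wide; open, the fingers measure 114 mm over their backs; the gripper's body (76 mm by 85 mm) begins 54 mm behind the grasp point. The pads swing forward as they close: fully open they stand 13 mm farther back than shut.
Start: joints at [-1.023, 0.501, -0.427, 1.55, 0.221, 1.138, -0.21], TCP at [0.183, 0.624, 0.256] pointing down, gripper open.
Joint ranges: [-2.88, 2.88], [-0.31, 2.03], [-1.54, 1.56], [0.2, 2.42], [-1.41, 4.55], [0.19, 2.02], [-2.57, 2.57]. Speed limits (rad/s): [2.57, 2.57, 3.14, 3.14, 3.14, 3.14, 3.14].

INTERFACE

Orientations are given as a unit quaternion [x, y, z, w].
In Python, from bench import bot gives the robot as it stands.
- The arm moves only by the shell command python3 -m inch 'ROWS'. ROWS is JSON, a list of rows, each a list of 3 entries, a list of its own where there are three numbers: the shift along the tool's x, y, z in mm, then the turn about the tool's z in rad, then the finger opening in mm, from 0 to 85.4. A call has 1 to 20 rows; each row shifts and turns the pose as measured when the row begins, along the tool's axes as they then stand; what a row does not reach is not made up. A row lasts 1/10 s, in which the tool goes at most 50 mm and 8.59 degrees, less where a joint would pass 70% of its speed; a pose out of reach is approached as far as the arm can. A call is refused whole if a number of a shift passes 50 or a number of a turn 0.15, either way. A call with a gripper value outside its range is refused whole. The fingers move at their own pace and stop on an object; the grip force is fixed at half the most. Time passes only in rows, so rows that do not move let the fingers close. It gives the time, the measured TCP pose, the force and the opening at its end, in the units of the state.
- bot.get_obs(): the state, without advancing time (a new reading comes with each control period).
- bot.read_camera(name): name is "side" or "top" or "wrist"; returns the picture (420x560x3 uint8, red, green, blue); there is no depth.
- bot.camera_model(name): a dict with "fx", "fy", "cx", "cy" (pixels), "k1" (the pictures are not rectified: a ray, as slopes to the right and down, at radius r is drawn at 1 + k1 r^2 times it, then the intrinsics apply), "extrinsics" (4x4, takes a point from world to camera coordinates); the wrist camera has in their place "hand_eye" (4x4, takes a point from camera to tool coordinates, whose origin is the TCP and whose axes are the flange's). Camera axes: x right, y up, looking along -z (the intrinsics and any distortion apply to the point x, -y, -z); pixel columns grow to the right and rows downward; lengths in m; the calibration is good to about 2 mm. A picture is of the moment at which its call begins: read the wrist's pose just before it. camera_model takes no time and is no camera call.
- bot.hand_in(): hands the job in, once; it reports no verdict.
Trained networks look in the newest picture that a camera, given by its name, has taken for a name from the list of things; names that differ only in an ending like _2 or _b are one class to them, and where a whole thing is asked for, a point or a joint stands for the part that bears it (a point fixed in the world has none). Each returns a list of dicts, best first, with "conf" (0 to 1); they miss things now and then, are a little off and sometimes report something else, mostly with a low value. They report only what shows in the picture. A call takes as long as a camera call. They do not tell look-alikes from the thing itself.
- bot.look_for(camera, target): "position" ([x, y, z] in m, in world coordinates, good to about 4 mm: the middle of the surface that is visible of it).
- bot.regions_of(camera, target): "region" (420x560 bool, what is visible of it).
- bot.spot_point(camera, target): "position" ([x, y, z] in m, in world coordinates, good to about 4 mm: a listed point, or the origin of a listed thing).
The state is a dict: "t": time; "qpos": joint angles; "joint_velocities": joint speeds; "joint_torque": joint torques, N m; "tool_pos": TCP position; "orientation": TCP orientation; "ft_force": force on the tool from outside, world axes, zero at the start; "moment": the same for the moment, N m; "opening": finger opening in m.
Only numpy, scipy, OpenCV 4.12 (cv2) and the standard library are available. Lean on these libraries where they do the work, as an engineer would, in place of code of your own. Each camera call takes 0.05 s, during which the arm holds its last target. There are 200 camera calls.

## Working session

There is one attempt and no reset: what is moved stays moved. The work goes in short steps, Python scripts to look and compute and a shell command to move; the robot and the scene stay as the last step left them, time stands still between calls to the robot, and variables do not carry over. Pictures are saved under pics/ and viewed, about 8 in all and at most 12, crops included, and the job is handed in when it is done.

```bash
ls; mkdir -p pics
cat > h.py <<'E'
import numpy as np,cv2
from bench import bot
def save(c,n):
    im=bot.read_camera(c); cv2.imwrite('pics/'+n,im[:,:,::-1]); return im
E
python3 - <<'E'
from h import *
a=save('top','a.png');b=save('side','b.png')
cv2.imwrite('pics/ab.png',cv2.resize(np.hstack([a,b])[:,:,::-1],(800,300)))
for c in ['top','side']:
    for t in ['screw','holder_post','holder_hole','bushing_center','caliper','micrometer','marker']:
        print(c,t,[(np.round(d['position'],3),round(d['conf'],2)) for d in bot.spot_point(c,t)])
o=bot.get_obs();print(o['t'],o['tool_pos'],o['orientation'],o['opening'],bot.tcp_to_tips)
E
```

```text
pics
top screw [(array([0.61 , 0.006, 0.131]), 0.71)]
top holder_post [(array([ 0.462, -0.274,  0.069]), 0.86)]
top holder_hole [(array([ 0.525, -0.278,  0.063]), 0.78)]
top bushing_center [(array([0.538, 0.318, 0.035]), 0.91), (array([0.504, 0.138, 0.036]), 0.72), (array([0.498, 0.236, 0.039]), 0.63), (array([0.414, 0.247, 0.042]), 0.6)]
top caliper [(array([0.388, 0.009, 0.001]), 0.65)]
top micrometer [(array([ 0.661, -0.346, -0.001]), 0.72)]
top marker [(array([ 0.637,  0.357, -0.005]), 0.57)]
side screw [(array([0.614, 0.007, 0.128]), 0.71)]
side holder_post [(array([ 0.464, -0.279,  0.074]), 0.84)]
side holder_hole [(array([ 0.528, -0.276,  0.069]), 0.64)]
side bushing_center [(array([0.504, 0.136, 0.036]), 0.97), (array([0.415, 0.246, 0.036]), 0.84), (array([0.502, 0.233, 0.041]), 0.67), (array([0.534, 0.315, 0.04 ]), 0.61)]
side caliper [(array([ 0.394,  0.005, -0.001]), 0.9)]
side micrometer [(array([ 0.663, -0.346,  0.002]), 0.59)]
side marker [(array([0.634, 0.357, 0.004]), 0.89)]
0.8 [0.18259826 0.6238306  0.25632971] [ 1.41905263e-01  9.89880243e-01  3.57411669e-05 -8.47877000e-06] 0.08509076432648337 0.025
```

View pics/a.png

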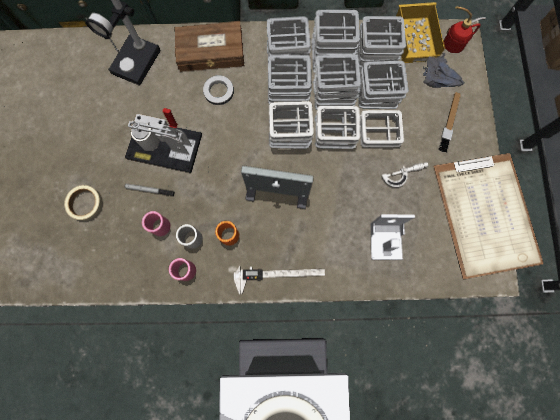

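View pics/b.png

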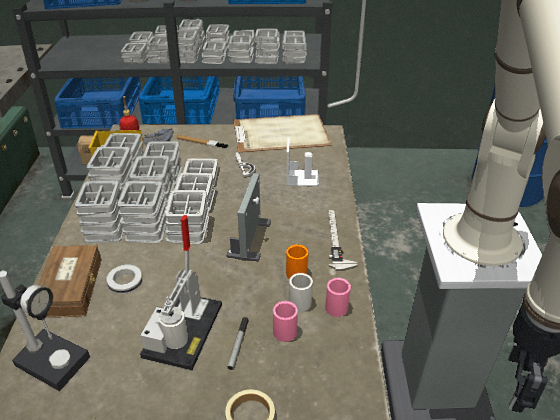

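```bash
cat >> h.py <<'E'
from scipy.spatial.transform import Rotation as Rn
def state():
    o=bot.get_obs(); R=Rn.from_quat(o['orientation']).as_matrix()
    return o,np.array(o['tool_pos']),R
def go(target,yaw=None):
    """print tool-frame shift (mm) and turn to reach; yaw = angle of tool y from world y (mod pi)"""
    o,p,R=state(); d=R.T@(np.array(target)-p)*1000
    y=np.arctan2(-R[0,1],R[1,1]); 
    print('t',round(o['t'],2),'p',np.round(p,4),'yaw',round(y,3),'tilt',np.round(R[:,2],3),'F',np.round(o['ft_force'],1),'op',round(o['opening'],4))
    if yaw is None: print('shift',np.round(d,1)); return
    dy=(yaw-y+np.pi/2)%np.pi-np.pi/2
    R2=R@Rn.from_euler('z',-dy).as_matrix(); d2=R2.T@(np.array(target)-p)*1000
    print('turn first',round(-dy,3),'then shift',np.round(d2,1),'| shift first',np.round(d,1))
E
python3 - <<'E'
from h import *
m=bot.camera_model('wrist');print({k:(np.round(v,4) if k=='hand_eye' else v) for k,v in m.items()})
go([.47,.235,.25],-.05)
E
```

```text
{'fx': 326.12127609913495, 'fy': 326.12127609913495, 'cx': 277.21275564333894, 'cy': 217.04555986942816, 'k1': 0.02713816698278738, 'hand_eye': array([[ 2.000e-04,  9.442e-01,  3.292e-01,  8.450e-02],
       [ 1.000e+00,  1.000e-04, -8.000e-04, -3.000e-04],
       [-8.000e-04,  3.292e-01, -9.442e-01, -1.160e-01],
       [ 0.000e+00,  0.000e+00,  0.000e+00,  1.000e+00]])}
t 0.8 p [0.1826 0.6238 0.2563] yaw -0.285 tilt [-0.  0. -1.] F [ 0.   0.3 -1.2] op 0.0851
turn first -0.235 then shift [-306.5 -374.     6.3] | shift first [-385.1 -292.4    6.3]
```

```bash
python3 -m inch '[[[0,0,0],-0.12,85],[[0,0,0],-0.115,85],[[-38,-47,1],0,85],[[-38,-47,1],0,85],[[-38,-47,1],0,85],[[-38,-47,1],0,85],[[-38,-47,1],0,85],[[-38,-47,1],0,85],[[-38,-47,1],0,85],[[-38,-47,0],0,85],[[0,0,0],0,85]]'
python3 - <<'E'
from h import *
go([.47,.235,.25],-.05)
w=save('wrist','w1.png')
for t in ['bushing_center','screw']:
    print(t,[(np.round(d['position'],4),round(d['conf'],2)) for d in bot.spot_point('wrist',t)])
go([.46,0.0,.25],-.115)
E
```

```text
t: 1.9
tool_pos: [0.4283, 0.2947, 0.2487]
orientation: [0.017, 1.0, 0.002, 0.0]
ft_force: [0.7, -0.0, -0.4]
opening: 0.0849
t 1.9 p [0.4283 0.2947 0.2487] yaw -0.035 tilt [ 0.     0.005 -1.   ] F [ 0.7 -0.  -0.4] op 0.0849
turn first 0.015 then shift [-44.6 -57.5  -1.6] | shift first [-43.7 -58.2  -1.6]
bushing_center [(array([0.4997, 0.2329, 0.0336]), 0.96), (array([0.4135, 0.249 , 0.0389]), 0.87), (array([0.5043, 0.1368, 0.0407]), 0.81), (array([0.5353, 0.3203, 0.0397]), 0.59)]
screw []
t 2.05 p [0.4231 0.3024 0.249 ] yaw -0.024 tilt [-0.002  0.009 -1.   ] F [-0.8  0.5 -0.3] op 0.0852
turn first 0.091 then shift [ -71.4 -296.1   -3.7] | shift first [ -44.2 -301.4   -3.7]
```

View pics/w1.png

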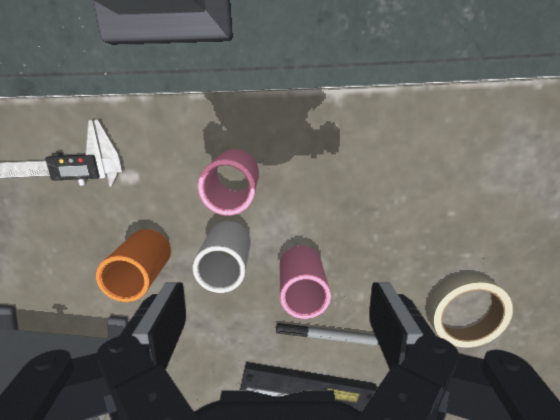

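```bash
python3 -m inch '[[[0,0,0],0.09,85],[[-8,-42,-15],0,85],[[-8,-42,-15],0,85],[[-8,-42,-15],0,85],[[-8,-42,-15],0,85],[[-8,-42,-15],0,85],[[-8,-42,-15],0,85],[[-8,-42,-15],0,85],[[0,0,0],0,85],[[0,0,0],0,85]]'
python3 - <<'E'
from h import *
go([.445,0,.35],-.115)
w=save('wrist','w2.png')
print([(np.round(d['position'],4),round(d['conf'],2)) for d in bot.spot_point('wrist','screw')])
go([.33,-.27,.3],-.05)
E
```

```text
t: 3.05
tool_pos: [0.4436, 0.0172, 0.3547]
orientation: [0.036, 0.999, 0.008, -0.001]
ft_force: [-0.7, 1.0, -0.7]
opening: 0.0851
t 3.05 p [0.4436 0.0172 0.3547] yaw -0.071 tilt [-0.001  0.016 -1.   ] F [-0.7  1.  -0.7] op 0.0851
turn first 0.044 then shift [ -3.3 -17.    4.5] | shift first [ -2.6 -17.1   4.5]
[(array([0.6109, 0.0074, 0.1316]), 0.9)]
t 3.15 p [0.4436 0.0174 0.3544] yaw -0.07 tilt [-0.002  0.015 -1.   ] F [ 0.3  0.2 -0.1] op 0.0848
turn first -0.02 then shift [  99.  -293.5   50.3] | shift first [  93.1 -295.4   50.3]
```

View pics/w2.png

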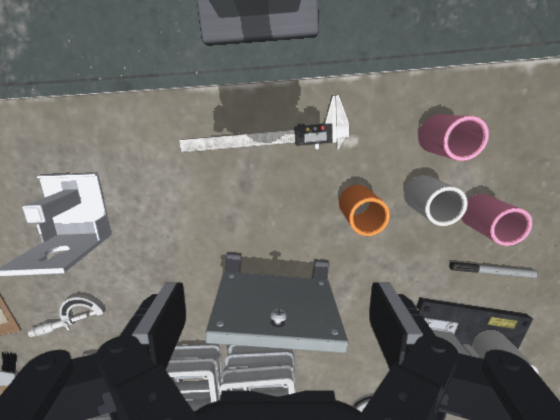

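```bash
cat >> h.py <<'E'
def ray(c,uv,pose=None):
    m=bot.camera_model(c)
    d=(np.array(uv,float)-[m['cx'],m['cy']])/[m['fx'],m['fy']]
    u=d.copy()
    for _ in range(10): u=d/(1+m['k1']*(u@u))
    v=np.array([u[0],-u[1],-1])
    if c=='wrist':
        p,R=pose; H=np.array(m['hand_eye']); return p+R@H[:3,3], R@H[:3,:3]@v
    E=np.array(m['extrinsics']); return -E[:3,:3].T@E[:3,3], E[:3,:3].T@v
def atz(c,uv,z,pose=None):
    o,v=ray(c,uv,pose); return o+v*(z-o[2])/v[2]
E
python3 - <<'E'
from h import *
im=cv2.imread('pics/w2.png')[260:370,195:360]
cv2.imwrite('pics/w2c.png',cv2.resize(im,None,fx=4.5,fy=4.5,interpolation=cv2.INTER_CUBIC))
E
```

```text
(no output)
```

View pics/w2c.png

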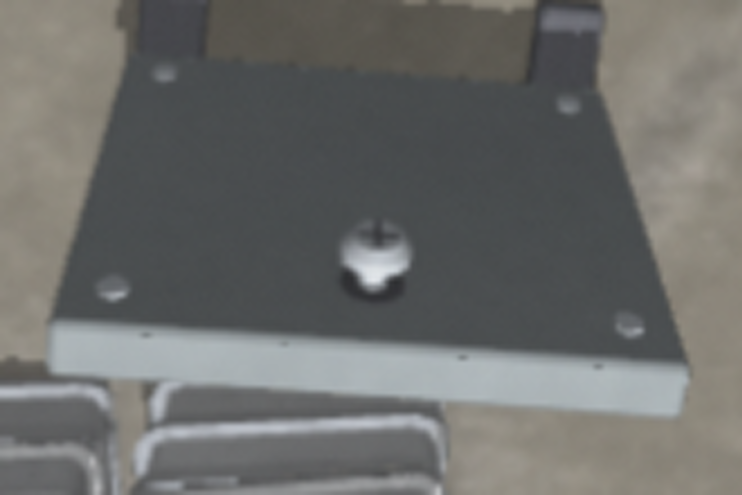

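Run:
```python
from h import *
o,p,R=state(); P=(p,R)
a=atz('wrist',(206.1,331.6),.155,P);b=atz('wrist',(347.7,341.1),.155,P)
print(a,b,np.linalg.norm(a-b),'yaw',np.arctan2(-(b-a)[0],(b-a)[1]))
print('mid',(a+b)/2,'head face',atz('wrist',(278.8,314),.13,P))
for z in [0.155]:
  # foot front ends
  print('feet',atz('wrist',(195+170/4.5,260-2),.0,P))
for c in ['top','side','wrist']:
  for t in ['holder_post','holder_hole','holder_seat']:
    if c=='top' and t=='holder_post': bot.read_camera('top')
    if c=='side' and t=='holder_post': bot.read_camera('side')
    print(c,t,[(np.round(d['position'],4),round(d['conf'],2)) for d in bot.spot_point(c,t)])
go([.44,-.27,.3],-.05)
```

```text
[ 0.6020727  -0.07325681  0.155     ] [0.62893328 0.09039829 0.155     ] 0.1658447511060798 yaw -0.162678740273803
mid [0.61550299 0.00857074 0.155     ] head face [0.60311939 0.01136159 0.13      ]
feet [ 5.85665199e-01 -5.82517068e-02  5.55111512e-17]
top holder_post [(array([ 0.4644, -0.2754,  0.0697]), 0.81)]
top holder_hole [(array([ 0.5262, -0.2777,  0.0639]), 0.8)]
top holder_seat [(array([ 0.5248, -0.2773,  0.0954]), 0.66)]
side holder_post [(array([ 0.4623, -0.2797,  0.0707]), 0.93)]
side holder_hole [(array([ 0.5277, -0.2758,  0.0686]), 0.92)]
side holder_seat [(array([ 0.5277, -0.2761,  0.0927]), 0.64), (array([3.924e-01, 5.600e-03, 1.000e-04]), 0.33)]
wrist holder_post [(array([ 0.4621, -0.2776,  0.0685]), 0.69)]
wrist holder_hole [(array([ 0.5267, -0.2797,  0.0649]), 0.74)]
wrist holder_seat [(array([ 0.524 , -0.278 ,  0.0909]), 0.78)]
t 3.7 p [0.4437 0.0155 0.3544] yaw -0.073 tilt [-0.002  0.015 -1.   ] F [-0.   0.2  0. ] op 0.0846
turn first -0.023 then shift [ -10.7 -286.1   50.1] | shift first [ -17.4 -285.7   50.1]
```

```bash
python3 -m inch '[[[0,0,0],-0.05,85],[[5,-42,8],0,85],[[5,-42,8],0,85],[[5,-42,8],0,85],[[5,-42,8],0,85],[[5,-42,8],0,85],[[5,-42,8],0,85],[[5,-42,6],0,85],[[0,0,0],0,85],[[0,0,0],0,85],[[0,0,0],0,85]]'
python3 - <<'E'
from h import *
P=state();np.save('P3.npy',np.vstack([P[1],P[2]]))
w=save('wrist','w3.png')
for t in ['holder_post','holder_hole','holder_seat']:
    print(t,[(np.round(d['position'],4),round(d['conf'],2)) for d in bot.spot_point('wrist',t)])
go([.463,-.277,.2],-.02)
a=atz('top',(243,172),.155);b=atz('top',(312,180),.155);print(a,b)
E
```

```text
t: 4.8
tool_pos: [0.403, -0.2868, 0.2947]
orientation: [0.009, 1.0, 0.007, 0.001]
ft_force: [0.2, 1.1, 0.4]
opening: 0.085
holder_post [(array([ 0.4636, -0.2754,  0.0659]), 0.93), (array([0.6119, 0.0073, 0.1323]), 0.65)]
holder_hole [(array([ 0.5265, -0.2819,  0.0622]), 0.59)]
holder_seat [(array([ 0.5241, -0.2806,  0.0924]), 0.58)]
t 5.0 p [ 0.4036 -0.2858  0.295 ] yaw -0.015 tilt [ 0.004  0.014 -1.   ] F [-0.5  0.7 -0.2] op 0.0852
turn first 0.005 then shift [-58.9   8.7  95.4] | shift first [-58.9   8.4  95.4]
[0.63014485 0.08613103 0.155     ] [ 0.60747059 -0.07442177  0.155     ]
```

View pics/w3.png

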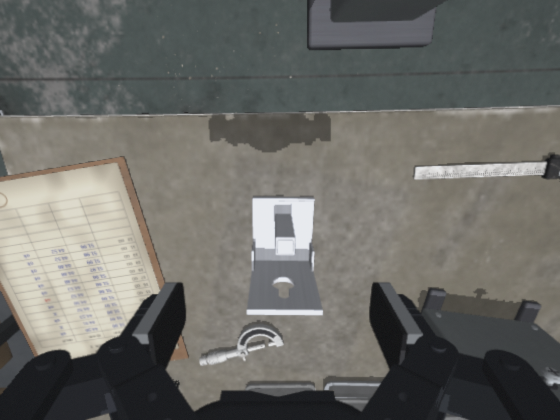

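Run:
```python
from h import *
A=np.load('P3.npy');P=(A[0],A[1:])
print('post',atz('wrist',(285.3,246.5),.09,P))
for uv,z in [((247.5,314),.12),((322,313),.12),((252,198),.006),((313.5,199),.006)]: print(atz('wrist',uv,z,P))
g=cv2.cvtColor(cv2.imread('pics/w3.png'),cv2.COLOR_BGR2GRAY)
cv2.imwrite('pics/w3c.png',cv2.resize(cv2.imread('pics/w3.png')[185:325,235:335],None,fx=4.2,fy=4.2,interpolation=cv2.INTER_CUBIC))
go([.463,-.278,.2],0)
```

```text
post [ 0.46459328 -0.27650947  0.09      ]
[ 0.52744861 -0.31792837  0.12      ]
[ 0.5283325  -0.23958558  0.12      ]
[ 0.4336615  -0.31592121  0.006     ]
[ 0.43669001 -0.23664365  0.006     ]
t 5.0 p [ 0.4036 -0.2858  0.295 ] yaw -0.015 tilt [ 0.004  0.014 -1.   ] F [-0.5  0.7 -0.2] op 0.0852
turn first -0.015 then shift [-59.    6.5  95.4] | shift first [-58.9   7.4  95.4]
```

View pics/w3c.png

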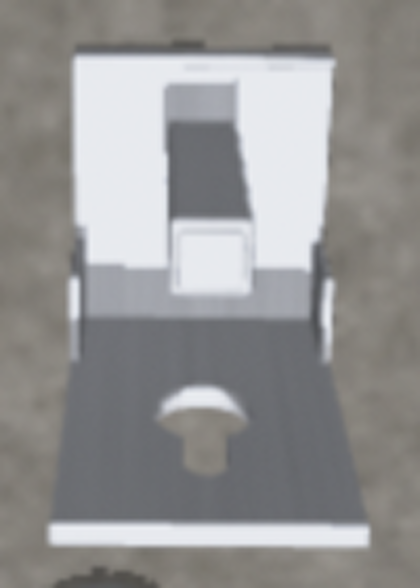

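```bash
python3 -m inch '[[[-30,4,30],0,60],[[-30,4,30],0,60],[[0,0,30],0,60],[[0,0,30],0,60],[[0,0,0],0,60],[[0,0,0],0,60]]'
python3 - <<'E'
from h import *
go([.464,-.277,.078],-.02)
E
```

```text
t: 5.6
tool_pos: [0.472, -0.2726, 0.1762]
orientation: [0.003, 1.0, 0.006, 0.006]
ft_force: [-0.8, -0.6, 0.9]
opening: 0.0599
t 5.6 p [ 0.472  -0.2726  0.1762] yaw -0.006 tilt [ 0.013  0.012 -1.   ] F [-0.8 -0.6  0.9] op 0.0599
turn first 0.014 then shift [ 9.2 -5.8 98.1] | shift first [ 9.3 -5.6 98.1]
```

```bash
python3 -m inch '[[[5,-3,20],0.01,60],[[5,-3,20],0,60],[[0,0,20],0,60],[[0,0,18],0,60],[[0,0,12],0,60],[[0,0,6],0,60],[[0,0,0],0,60],[[0,0,0],0,60]]'
python3 - <<'E'
from h import *
go([.464,-.277,.078],-.02)
E
```

```text
t: 6.4
tool_pos: [0.4727, -0.2815, 0.0916]
orientation: [0.007, 1.0, 0.001, 0.017]
ft_force: [0.3, -0.7, 0.7]
opening: 0.0598
t 6.4 p [ 0.4727 -0.2815  0.0916] yaw -0.014 tilt [ 0.033  0.003 -0.999] F [ 0.3 -0.7  0.7] op 0.0598
turn first 0.006 then shift [ 9.2  4.3 13.3] | shift first [ 9.2  4.3 13.3]
```

```bash
python3 -m inch '[[[4,2,5],0,60],[[4,2,5],0,60],[[2,1,4],0,60],[[0,0,0],0,60],[[0,0,0],0,60]]'
python3 - <<'E'
from h import *
go([.464,-.277,.078],-.02)
E
```

```text
t: 6.9
tool_pos: [0.4632, -0.2763, 0.0781]
orientation: [0.007, 1.0, 0.001, 0.018]
ft_force: [0.0, -0.1, 0.8]
opening: 0.0598
t 6.9 p [ 0.4632 -0.2763  0.0781] yaw -0.014 tilt [ 0.036  0.001 -0.999] F [ 0.  -0.1  0.8] op 0.0598
turn first 0.006 then shift [-0.8 -0.7  0.1] | shift first [-0.8 -0.7  0.1]
```

```bash
python3 -m inch '[[[0,0,-45],0,60],[[0,0,-45],0,60],[[0,0,-45],0,60],[[0,0,0],0,60],[[0,0,0],0,60]]'
python3 - <<'E'
from h import *
go([.464,-.277,.078],-.02)
E
```

```text
t: 7.4
tool_pos: [0.4573, -0.276, 0.2152]
orientation: [0.007, 1.0, 0.002, 0.015]
ft_force: [-0.8, 0.6, -0.7]
opening: 0.0601
t 7.4 p [ 0.4573 -0.276   0.2152] yaw -0.014 tilt [ 0.03   0.004 -1.   ] F [-0.8  0.6 -0.7] op 0.0601
turn first 0.006 then shift [ -2.5  -1.5 137.3] | shift first [ -2.5  -1.5 137.3]
```

```bash
python3 -m inch '[[[-1,0,25],0,60],[[-1,0,25],0,60],[[0,0,25],0,60],[[0,0,20],0,60],[[0,0,15],0,60],[[0,0,10],0,60],[[0,0,8],0,60],[[0,0,4],0,60],[[0,0,0],0,60]]'
python3 - <<'E'
from h import *
go([.464,-.277,.078],-.02)
E
```

```text
t: 8.3
tool_pos: [0.4611, -0.274, 0.0724]
orientation: [0.007, 1.0, 0.003, 0.012]
ft_force: [0.1, 0.5, 0.4]
opening: 0.06
t 8.3 p [ 0.4611 -0.274   0.0724] yaw -0.014 tilt [ 0.025  0.007 -1.   ] F [0.1 0.5 0.4] op 0.06
turn first 0.006 then shift [-3.1 -2.9 -5.6] | shift first [-3.  -2.9 -5.6]
```

```bash
python3 -m inch '[[[-1,-1.5,-3],0,60],[[-2,-1.5,-2.5],0,60],[[0,0,0],0,0],[[0,0,0],0,0],[[0,0,0],0,0],[[0,0,0],0,0],[[0,0,0],0,0],[[0,0,0],0,0]]'
python3 - <<'E'
from h import *
go([.464,-.277,.078],-.02)
E
```

```text
t: 9.1
tool_pos: [0.466, -0.2786, 0.0813]
orientation: [0.007, 1.0, 0.002, 0.015]
ft_force: [-0.6, 0.1, 0.2]
opening: 0.0212
t 9.1 p [ 0.466  -0.2786  0.0813] yaw -0.014 tilt [ 0.03   0.004 -1.   ] F [-0.6  0.1  0.2] op 0.0212
turn first 0.006 then shift [2.1 1.5 3.3] | shift first [2.1 1.6 3.3]
```

```bash
python3 -m inch '[[[0,0,-10],0,0],[[0,0,-15],0,0],[[0,0,-15],0,0],[[0,0,-15],0,0],[[0,0,-15],0,0],[[0,0,-10],0,0],[[0,0,-5],0.07,0],[[0,0,0],0.07,0],[[0,0,0],0,0],[[0,0,0],0,0]]'
python3 - <<'E'
from h import *
go([.502,.0256,.165],-.15)
E
```

```text
t: 10.1
tool_pos: [0.4591, -0.2765, 0.1702]
orientation: [0.078, 0.997, 0.005, 0.01]
ft_force: [-0.5, -0.4, -4.1]
opening: 0.0217
t 10.1 p [ 0.4591 -0.2765  0.1702] yaw -0.157 tilt [ 0.021  0.009 -1.   ] F [-0.5 -0.4 -4.1] op 0.0217
turn first -0.007 then shift [  2.9 305.1   8.8] | shift first [  5.  305.    8.8]
```

```bash
python3 -m inch '[[[0,20,0],0,0],[[0,27,0],0,0],[[0,27,0],0,0],[[0,27,0],0,0],[[0,27,0],0,0],[[0,27,0],0,0],[[0,27,0],0,0],[[0,27,0],0,0],[[0,27,0],0,0],[[0,27,0],0,0],[[0,20,0],0,0],[[0,12,0],0,0],[[0,0,0],0,0],[[0,0,0],0,0],[[0,0,0],0,0]]'
python3 - <<'E'
from h import *
go([.502,.0256,.145],-.15)
P=state();np.save('P4.npy',np.vstack([P[1],P[2]]))
w=save('wrist','w4.png');save('side','s4.png')
for c in ['wrist','side']:
  for t in ['screw','holder_post','holder_hole','holder_seat']:
    print(c,t,[(np.round(d['position'],4),round(d['conf'],2)) for d in bot.spot_point(c,t)])
E
```

```text
t: 11.6
tool_pos: [0.5003, 0.0233, 0.1703]
orientation: [0.07, 0.998, 0.004, 0.006]
ft_force: [-0.9, 0.3, -3.3]
opening: 0.021
t 11.6 p [0.5003 0.0233 0.1703] yaw -0.14 tilt [ 0.012  0.007 -1.   ] F [-0.9  0.3 -3.3] op 0.021
turn first 0.01 then shift [-1.   2.3 25.3] | shift first [-1.1  2.3 25.3]
wrist screw []
wrist holder_post [(array([0.495 , 0.0236, 0.1602]), 0.71)]
wrist holder_hole []
wrist holder_seat []
side screw [(array([0.6136, 0.0057, 0.1289]), 0.82)]
side holder_post [(array([0.4958, 0.021 , 0.1618]), 0.65), (array([0.3912, 0.0067, 0.0004]), 0.62)]
side holder_hole [(array([0.5599, 0.0169, 0.153 ]), 0.95)]
side holder_seat [(array([0.5605, 0.0166, 0.1795]), 0.9)]
```

View pics/w4.png

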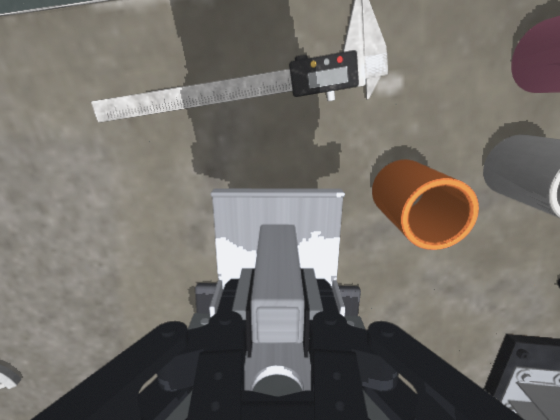

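```bash
python3 -m inch '[[[-4,0,6],0,0],[[-4,0,6],0,0],[[-4,0,6],0,0],[[-4,0,5],0,0],[[0,0,2],0,0],[[0,0,0],0,0],[[0,0,0],0,0]]'
python3 - <<'E'
from h import *
go([.612,.006,.145],-.15)
a=save('top','t5.png')
cv2.imwrite('pics/t5c.png',cv2.resize(a[150:230,225:330,::-1],None,fx=7,fy=7,interpolation=cv2.INTER_CUBIC))
for c in ['top']:
  for t in ['screw','holder_post','holder_hole','holder_seat']:
    print(c,t,[(np.round(d['position'],4),round(d['conf'],2)) for d in bot.spot_point(c,t)])
E
```

```text
t: 12.8
tool_pos: [0.5181, 0.0222, 0.1424]
orientation: [0.07, 0.998, 0.004, 0.005]
ft_force: [0.2, -0.2, -3.0]
opening: 0.021
t 12.8 p [0.5181 0.0222 0.1424] yaw -0.139 tilt [ 0.011  0.008 -1.   ] F [ 0.2 -0.2 -3. ] op 0.021
turn first 0.011 then shift [-95.3  -2.   -1.7] | shift first [-95.3  -3.   -1.7]
top screw [(array([ 0.6605, -0.3454, -0.0021]), 0.64)]
top holder_post []
top holder_hole []
top holder_seat []
```

View pics/t5c.png

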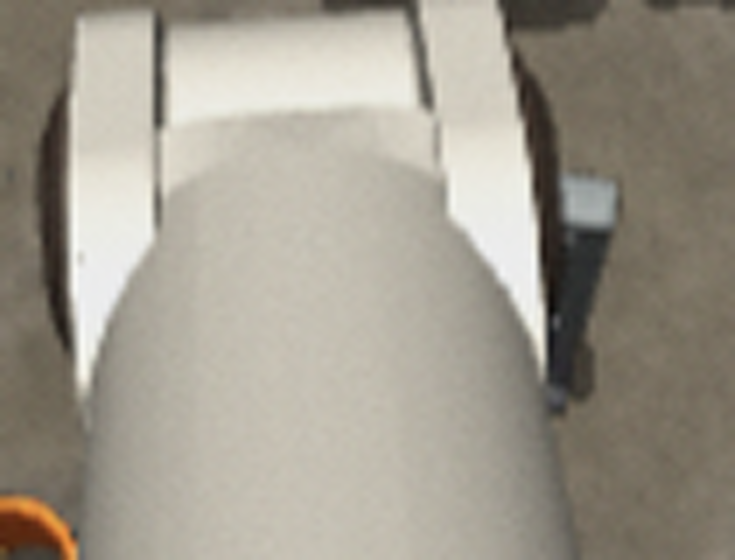

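```bash
python3 -m inch '[[[0,-2,-1.5],0.005,0],[[0,-1.5,-1.5],0.005,0],[[-4,0,0],0,0],[[-4,0,0],0,0],[[-4,0,0],0,0],[[-4,0,0],0,0],[[-2,0,0],0,0],[[0,0,0],0,0],[[0,0,0],0,0]]'
python3 - <<'E'
from h import *
go([.612,.006,.145],-.15)
a=save('side','s5.png')
for c in ['side']:
  for t in ['screw','holder_post','holder_hole','holder_seat']:
    print(c,t,[(np.round(d['position'],4),round(d['conf'],2)) for d in bot.spot_point(c,t)])
E
```

```text
t: 13.95
tool_pos: [0.5379, 0.0154, 0.1469]
orientation: [0.075, 0.997, 0.004, 0.006]
ft_force: [-0.1, 0.4, -2.7]
opening: 0.0209
t 13.95 p [0.5379 0.0154 0.1469] yaw -0.15 tilt [ 0.014  0.008 -1.   ] F [-0.1  0.4 -2.7] op 0.0209
turn first -0.0 then shift [-74.6   1.7   2.8] | shift first [-74.6   1.8   2.8]
side screw [(array([0.6158, 0.0087, 0.1282]), 0.93)]
side holder_post [(array([0.5355, 0.0146, 0.1388]), 0.8)]
side holder_hole [(array([0.5935, 0.0083, 0.1325]), 0.92)]
side holder_seat [(array([0.5334, 0.0124, 0.137 ]), 0.65), (array([0.6004, 0.0083, 0.159 ]), 0.56)]
```

```bash
python3 -m inch '[[[0,2,1.5],0,0],[[0,0,0],0,0],[[-3,0,0],0,0],[[-3,0,0],0,0],[[-2,0,0],0,0],[[0,0,0],0,0],[[0,0,0],0,0]]'
python3 - <<'E'
from h import *
go([.612,.0075,.145],-.15)
E
```

```text
t: 14.9
tool_pos: [0.5469, 0.0164, 0.1456]
orientation: [0.075, 0.997, 0.005, 0.007]
ft_force: [0.2, -0.2, -3.9]
opening: 0.0209
t 14.9 p [0.5469 0.0164 0.1456] yaw -0.15 tilt [ 0.014  0.008 -1.   ] F [ 0.2 -0.2 -3.9] op 0.0209
turn first 0.0 then shift [-65.7   0.9   1.4] | shift first [-65.7   0.9   1.4]
```

```bash
python3 -m inch '[[[-3,0,0],0,0],[[-2,0,0],0,0],[[0,0,0],0,0],[[0,0,0],0,0]]'; python3 -m inch '[[[-2,0,0],0,0],[[-1,0,0],0,0],[[0,0,0],0,0],[[0,0,0],0,0]]'
python3 - <<'E'
from h import *
go([.612,.0075,.145],-.15)
a=save('side','s6.png')
cv2.imwrite('pics/s6c.png',cv2.resize(a[150:280,200:340,::-1],None,fx=4.2,fy=4.2,interpolation=cv2.INTER_CUBIC))
for t in ['screw','holder_hole','holder_seat']:
    print(t,[(np.round(d['position'],4),round(d['conf'],2)) for d in bot.spot_point('side',t)])
E
```

```text
t: 15.3
tool_pos: [0.5522, 0.0155, 0.1456]
orientation: [0.075, 0.997, 0.004, 0.007]
ft_force: [0.4, 0.4, -4.1]
opening: 0.0212
t: 15.7
tool_pos: [0.5529, 0.0155, 0.1449]
orientation: [0.075, 0.997, 0.005, 0.004]
ft_force: [-0.7, 0.2, -2.7]
opening: 0.0211
t 15.7 p [0.5529 0.0155 0.1449] yaw -0.15 tilt [ 0.009  0.008 -1.   ] F [-0.7  0.2 -2.7] op 0.0211
turn first -0.0 then shift [-59.6   0.9   0.4] | shift first [-59.6   0.9   0.4]
screw [(array([0.6118, 0.0052, 0.1292]), 0.66)]
holder_hole [(array([0.6139, 0.0093, 0.1307]), 0.97)]
holder_seat [(array([0.6157, 0.0098, 0.153 ]), 0.89)]
```

View pics/s6c.png

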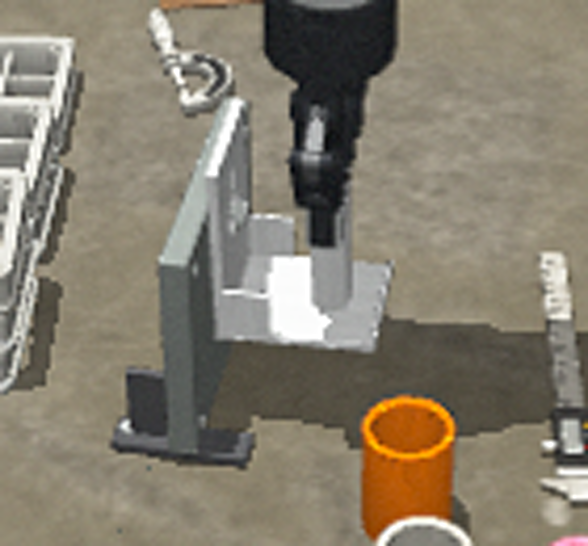

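```bash
python3 -m inch '[[[1.5,0,0],0,0],[[0,0,4],0,0],[[0,0,4],0,0],[[0,0,4],0,0],[[0,0,0],0,0],[[0,0,0],0,0]]'
python3 - <<'E'
from h import *
go([.612,.0075,.117],-.15)
E
```

```text
t: 16.5
tool_pos: [0.5527, 0.0162, 0.1322]
orientation: [0.075, 0.997, 0.005, 0.005]
ft_force: [-1.2, 0.9, -2.6]
opening: 0.0212
t 16.5 p [0.5527 0.0162 0.1322] yaw -0.149 tilt [ 0.011  0.009 -1.   ] F [-1.2  0.9 -2.6] op 0.0212
turn first 0.001 then shift [-59.8   0.1  15.8] | shift first [-59.8   0.1  15.8]
```

```bash
python3 -m inch '[[[0,0,3],0,0],[[0,0,3],0,0],[[0,0,0],0,0],[[0,0,0],0,0]]';python3 -m inch '[[[0,0,3],0,0],[[0,0,3],0,0],[[0,0,0],0,0],[[0,0,0],0,0]]'
```

```text
t: 16.9
tool_pos: [0.5526, 0.0162, 0.1255]
orientation: [0.075, 0.997, 0.005, 0.005]
ft_force: [-0.6, 0.3, -1.2]
opening: 0.021
t: 17.3
tool_pos: [0.5525, 0.0164, 0.1192]
orientation: [0.075, 0.997, 0.005, 0.005]
ft_force: [-1.7, 0.9, -1.2]
opening: 0.0213
```

```bash
python3 -m inch '[[[0,0,2],0,0],[[0,0,2],0,0],[[0,0,0],0,0],[[0,0,0],0,0]]';python3 -m inch '[[[0,0,2],0,0],[[0,0,0],0,0],[[0,0,0],0,0]]'
python3 - <<'E'
from h import *
bot.read_camera('side')
for t in ['screw','holder_post','holder_hole','holder_seat']:
    print(t,[(np.round(d['position'],4),round(d['conf'],2)) for d in bot.spot_point('side',t)])
E
```

```text
t: 17.7
tool_pos: [0.5533, 0.0172, 0.1174]
orientation: [0.075, 0.997, 0.006, 0.006]
ft_force: [-1.7, 1.2, -1.0]
opening: 0.0212
t: 18.0
tool_pos: [0.5535, 0.0174, 0.1172]
orientation: [0.076, 0.997, 0.006, 0.006]
ft_force: [-3.5, 1.3, -0.4]
opening: 0.0212
screw [(array([0.6137, 0.0056, 0.1264]), 0.97), (array([0.6157, 0.01  , 0.1269]), 0.48)]
holder_post [(array([0.5526, 0.0175, 0.1062]), 0.84)]
holder_hole [(array([0.6123, 0.0123, 0.1035]), 0.73)]
holder_seat [(array([0.6142, 0.0089, 0.1303]), 0.8)]
```

```bash
python3 -m inch '[[[0,0,0],0,60],[[0,0,0],0,60],[[0,0,0],0,60],[[0,0,0],0,60],[[0,0,0],0,60]]'
python3 - <<'E'
from h import *
bot.read_camera('side')
for t in ['screw','holder_post','holder_hole','holder_seat']:
    print(t,[(np.round(d['position'],4),round(d['conf'],2)) for d in bot.spot_point('side',t)])
go([.5527,.0175,.25],-.15)
E
```

```text
t: 18.75
tool_pos: [0.5567, 0.0166, 0.1176]
orientation: [0.075, 0.997, 0.006, 0.009]
ft_force: [-1.1, 0.5, -0.6]
opening: 0.0601
screw [(array([0.6159, 0.0066, 0.128 ]), 0.59)]
holder_post [(array([0.5477, 0.0177, 0.1072]), 0.8)]
holder_hole [(array([0.616 , 0.0115, 0.1032]), 0.83), (array([0.5503, 0.0197, 0.1072]), 0.45)]
holder_seat [(array([0.6162, 0.0102, 0.1327]), 0.61)]
t 19.0 p [0.5564 0.0166 0.1176] yaw -0.151 tilt [ 0.019  0.01  -1.   ] F [ 0.2 -0.   0.1] op 0.06
turn first -0.001 then shift [   1.6    2.  -132.5] | shift first [   1.6    2.  -132.5]
```

```bash
python3 -m inch '[[[0,0,-10],0,60],[[0,0,-20],0,60],[[0,0,-30],0,70],[[0,0,-30],0,70],[[0,0,-30],0,70],[[20,0,-30],0,70],[[20,0,-30],0,70],[[20,0,-5],0,70],[[20,0,0],0,70],[[10,0,0],0,70],[[0,0,0],0,70],[[0,0,0],0,70],[[0,0,0],0,70]]'
python3 - <<'E'
from h import *
P=state();np.save('P6.npy',np.vstack([P[1],P[2]]))
w=save('wrist','w6.png')
for t in ['screw','holder_post','holder_hole','holder_seat','bushing_center']:
    print(t,[(np.round(d['position'],4),round(d['conf'],2)) for d in bot.spot_point('wrist',t)])
go([.5,.233,.25],-.02)
E
```

```text
t: 20.3
tool_pos: [0.4622, 0.0281, 0.3164]
orientation: [0.076, 0.997, 0.006, 0.013]
ft_force: [0.3, 0.0, 0.6]
opening: 0.0704
screw [(array([0.6117, 0.0053, 0.1308]), 0.91), (array([0.6135, 0.0065, 0.1264]), 0.61), (array([0.5016, 0.2356, 0.0385]), 0.32)]
holder_post [(array([0.5497, 0.0178, 0.1068]), 0.86)]
holder_hole [(array([0.6138, 0.0084, 0.1004]), 0.83)]
holder_seat [(array([0.6163, 0.0116, 0.127 ]), 0.86), (array([0.612 , 0.0092, 0.1307]), 0.58)]
bushing_center [(array([0.5029, 0.1378, 0.0404]), 0.96), (array([0.5344, 0.3195, 0.0383]), 0.91), (array([0.4998, 0.2349, 0.0372]), 0.71), (array([0.4137, 0.248 , 0.0363]), 0.6), (array([0.3925, 0.0071, 0.0028]), 0.28)]
t 20.6 p [0.4618 0.0282 0.3161] yaw -0.152 tilt [ 0.026  0.01  -1.   ] F [ 0.1 -0.1 -0.3] op 0.0701
turn first -0.132 then shift [-32.3 204.8  69.1] | shift first [ -5.2 207.3  69.1]
```

View pics/w6.png

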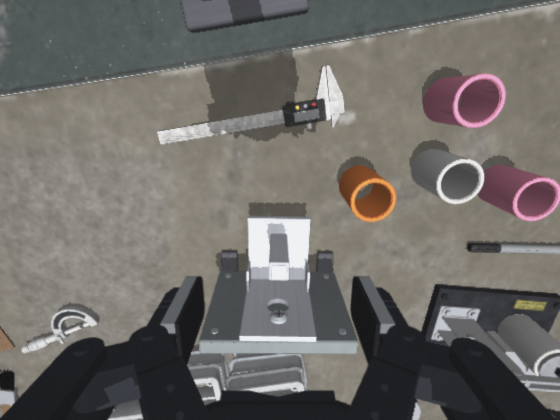

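Run:
```python
from h import *
A=np.load('P6.npy');P=(A[0],A[1:])
im=cv2.imread('pics/w6.png')
def fit(c,z,r,ch=None):
    x,y=c;g=cv2.cvtColor(im,cv2.COLOR_BGR2GRAY)[y-r:y+r,x-r:x+r]
    _,t=cv2.threshold(g,0,255,cv2.THRESH_BINARY+cv2.THRESH_OTSU)
    cs,_=cv2.findContours(t,cv2.RETR_EXTERNAL,cv2.CHAIN_APPROX_NONE); k=max(cs,key=cv2.contourArea)
    b=cv2.boundingRect(k);print('bbox',b[0]+x-r,b[1]+y-r,b[2:],cv2.contourArea(k))
    if len(k)>5:
        e=cv2.fitEllipse(k);uv=(e[0][0]+x-r,e[0][1]+y-r);print(uv,e[1],atz('wrist',uv,z,P))
fit((461,181),.075,27)
print('post',atz('wrist',(280,270.5),.126,P))
r=[d for d in bot.regions_of('wrist','bushing_center')]
g=cv2.cvtColor(im,cv2.COLOR_BGR2GRAY)
print(g[262:282:2,266:296:2])
```

```text
bbox 437 159 (47, 46) 1608.0
(460.05170822143555, 181.06123542785645) (40.771705627441406, 50.23771667480469) [0.49802117 0.23283828 0.075     ]
post [0.5498736  0.02034294 0.126     ]
[[241 229 172 184 182 180 176 174 174 171 171 170 239 240 241]
 [241 233 236 230 229 228 224 219 218 222 234 225 239 241 241]
 [226 219 232 232 235 234 233 232 232 231 231 225 238 228 239]
 [179 184 231 240 241 241 241 241 241 241 233 215 181 175 182]
 [178 186 229 239 241 241 241 240 240 241 232 211 174 175 176]
 [178 187 227 239 241 241 241 241 241 240 235 219 175 175 177]
 [178 187 225 239 241 240 241 241 241 241 238 219 176 174 177]
 [178 189 226 239 241 241 241 241 241 241 238 218 175 175 178]
 [166 178 230 236 238 238 239 239 239 238 234 214 174 173 176]
 [124 124 148 159 157 159 161 173 177 178 172 137 125 124 123]]
```

```bash
python3 -m inch '[[[-1,20,5],0,75],[[-1,27,8],0,75],[[0,27,8],0,75],[[0,27,8],0,75],[[0,27,8],0,75],[[0,27,8],0,75],[[0,27,8],0,75],[[0,20,8],0,75],[[0,6,8],0,75],[[0,0,0],0,75],[[0,0,0],0,75]]'
python3 - <<'E'
from h import *
go([.4985,.2335,.061],-.15)
P=state()
w=save('wrist','w7.png')
print([(np.round(d['position'],4),round(d['conf'],2)) for d in bot.spot_point('wrist','bushing_center')])
E
```

```text
t: 21.75
tool_pos: [0.5002, 0.2393, 0.246]
orientation: [0.078, 0.997, 0.005, 0.012]
ft_force: [0.5, -0.3, -0.3]
opening: 0.0751
t 21.75 p [0.5002 0.2393 0.246 ] yaw -0.157 tilt [ 0.025  0.009 -1.   ] F [ 0.5 -0.3 -0.3] op 0.0751
turn first -0.007 then shift [  5.1  -8.3 184.9] | shift first [  5.1  -8.3 184.9]
[(array([0.5058, 0.1375, 0.0382]), 0.87), (array([0.4998, 0.2334, 0.0369]), 0.84), (array([0.5384, 0.3178, 0.037 ]), 0.71)]
```

```bash
python3 -m inch '[[[2,-4,20],0,75],[[3,-4,25],0,75],[[0,0,25],0,75],[[0,0,20],0,75],[[0,0,10],0,75],[[0,0,0],0,75],[[0,0,0],0,75]]'
python3 - <<'E'
from h import *
go([.499,.2335,.061],-.15)
E
```

```text
t: 22.55
tool_pos: [0.5019, 0.2258, 0.1492]
orientation: [0.085, 0.996, 0.007, 0.018]
ft_force: [0.8, 0.2, -0.4]
opening: 0.0748
t 22.55 p [0.5019 0.2258 0.1492] yaw -0.169 tilt [ 0.036  0.01  -0.999] F [ 0.8  0.2 -0.4] op 0.0748
turn first -0.019 then shift [ 7.1  5.8 88.1] | shift first [ 7.2  5.7 88.1]
```

```bash
python3 -m inch '[[[3,3,8],-0.01,75],[[4,3,10],-0.01,75],[[0,0,10],0,75],[[0,0,10],0,75],[[0,0,0],0,75],[[0,0,0],0,75]]'
python3 - <<'E'
from h import *
go([.499,.2335,.061],-.15)
E
```

```text
t: 23.15
tool_pos: [0.4985, 0.2351, 0.1105]
orientation: [0.073, 0.997, 0.008, 0.02]
ft_force: [0.6, -0.2, 0.3]
opening: 0.0752
t 23.15 p [0.4985 0.2351 0.1105] yaw -0.147 tilt [ 0.04   0.013 -0.999] F [ 0.6 -0.2  0.3] op 0.0752
turn first 0.003 then shift [ 1.2 -2.4 49.4] | shift first [ 1.2 -2.4 49.4]
```

```bash
python3 -m inch '[[[1,-1,10],0,75],[[0,-1,10],0,75],[[0,0,10],0,75],[[0,0,10],0,75],[[0,0,7],0,75],[[0,0,0],0,75],[[0,0,0],0,75]]'
python3 - <<'E'
from h import *
go([.499,.2335,.061],-.15)
E
```

```text
t: 23.85
tool_pos: [0.4992, 0.2332, 0.0586]
orientation: [0.074, 0.997, 0.007, 0.019]
ft_force: [-0.2, -0.1, 0.0]
opening: 0.0747
t 23.85 p [0.4992 0.2332 0.0586] yaw -0.147 tilt [ 0.039  0.012 -0.999] F [-0.2 -0.1  0. ] op 0.0747
turn first 0.003 then shift [ 0.2  0.3 -2.4] | shift first [ 0.2  0.3 -2.4]
```

```bash
python3 -m inch '[[[0,0,0],0,20],[[0,0,0],0,20],[[0,0,0],0,20],[[0,0,0],0,20],[[0,0,0],0,20],[[0,0,0],0,20]]'
python3 - <<'E'
from h import *
go([.499,.2335,.061],-.15)
E
python3 -m inch '[[[0,0,-10],0,20],[[0,0,-20],0,20],[[0,0,-20],0,20],[[0,0,-20],0,20],[[0,0,-25],0,20],[[0,0,-25],0,20],[[0,0,-15],0,20],[[0,0,-10],0,20],[[0,0,0],0,20],[[0,0,0],0,20]]'
python3 - <<'E'
from h import *
go([.55,.0185,.21],-.15)
bot.read_camera('side')
print([(np.round(d['position'],4),round(d['conf'],2)) for d in bot.spot_point('side','bushing_center')])
E
```

```text
t: 24.45
tool_pos: [0.4995, 0.2334, 0.0596]
orientation: [0.074, 0.997, 0.008, 0.02]
ft_force: [-0.2, -0.3, -2.3]
opening: 0.0515
t 24.45 p [0.4995 0.2334 0.0596] yaw -0.147 tilt [ 0.04   0.012 -0.999] F [-0.2 -0.3 -2.3] op 0.0515
turn first 0.003 then shift [ 0.4  0.1 -1.4] | shift first [ 0.4  0.1 -1.4]
t: 25.45
tool_pos: [0.4919, 0.2309, 0.214]
orientation: [0.074, 0.997, 0.007, 0.02]
ft_force: [0.4, 0.0, -1.6]
opening: 0.0511
t 25.45 p [0.4919 0.2309 0.214 ] yaw -0.147 tilt [ 0.04   0.012 -0.999] F [ 0.4  0.  -1.6] op 0.0511
turn first 0.003 then shift [ -89.1 -201.4    3.7] | shift first [ -88.5 -201.7    3.7]
[(array([0.5091, 0.1338, 0.0337]), 0.97), (array([0.5331, 0.3179, 0.0416]), 0.83), (array([0.494 , 0.2325, 0.1927]), 0.8)]
```

```bash
python3 -m inch '[[[-8,-18,0],0,20],[[-11,-25,0],0,20],[[-11,-25,0],0,20],[[-11,-25,0],0,20],[[-11,-25,0],0,20],[[-11,-25,0],0,20],[[-11,-25,0],0,20],[[-8,-20,0],0,20],[[-3,-8,0],0,20],[[0,0,0],0,20],[[0,0,0],0,20],[[0,0,0],0,20]]'
python3 - <<'E'
from h import *
go([.55,.019,.205],-.15)
bot.read_camera('side')
for t in ['bushing_center','holder_post','screw','holder_seat']: print(t,[(np.round(d['position'],4),round(d['conf'],2)) for d in bot.spot_point('side',t)])
E
```

```text
t: 26.75
tool_pos: [0.542, 0.02, 0.1998]
orientation: [0.07, 0.997, 0.005, 0.008]
ft_force: [0.1, 0.0, -2.6]
opening: 0.0513
t 26.75 p [0.542  0.02   0.1998] yaw -0.141 tilt [ 0.016  0.009 -1.   ] F [ 0.1  0.  -2.6] op 0.0513
turn first 0.009 then shift [-8.2  0.3 -5.1] | shift first [-8.2  0.2 -5.1]
bushing_center [(array([0.5448, 0.0174, 0.1767]), 0.96), (array([0.4114, 0.2478, 0.038 ]), 0.92), (array([0.5342, 0.3174, 0.0404]), 0.86)]
holder_post [(array([0.5477, 0.0165, 0.1102]), 0.77)]
screw [(array([0.6131, 0.0089, 0.13  ]), 0.77)]
holder_seat [(array([0.6174, 0.0075, 0.1273]), 0.89)]
```

```bash
python3 -m inch '[[[-4,0,0],0.005,20],[[-3.5,0,0],0.004,20],[[0,0,0],0,20],[[0,0,0],0,20]]'
python3 - <<'E'
from h import *
go([.55,.019,.205],-.15)
w=save('wrist','w8.png')
s=save('side','s8.png')
c=np.hstack([cv2.resize(w[150:420,170:390],(489,600)),cv2.resize(s[170:260,225:275],(311,600))])[:,:,::-1]
cv2.imwrite('pics/c8.png',c)
for t in ['bushing_center','holder_post']: print(t,[(np.round(d['position'],4),round(d['conf'],2)) for d in bot.spot_point('side',t)])
E
```

```text
t: 27.4
tool_pos: [0.5508, 0.0191, 0.2008]
orientation: [0.075, 0.997, 0.005, 0.009]
ft_force: [0.5, 0.6, -1.6]
opening: 0.0512
t 27.4 p [0.5508 0.0191 0.2008] yaw -0.149 tilt [ 0.018  0.009 -1.   ] F [ 0.5  0.6 -1.6] op 0.0512
turn first 0.001 then shift [ 0.7 -0.2 -4.2] | shift first [ 0.7 -0.2 -4.2]
bushing_center [(array([0.5513, 0.0205, 0.178 ]), 0.78), (array([0.4137, 0.2475, 0.0376]), 0.7), (array([0.5064, 0.1336, 0.0361]), 0.56), (array([0.6144, 0.0122, 0.1295]), 0.33)]
holder_post [(array([0.5521, 0.0156, 0.1087]), 0.87)]
```

View pics/c8.png

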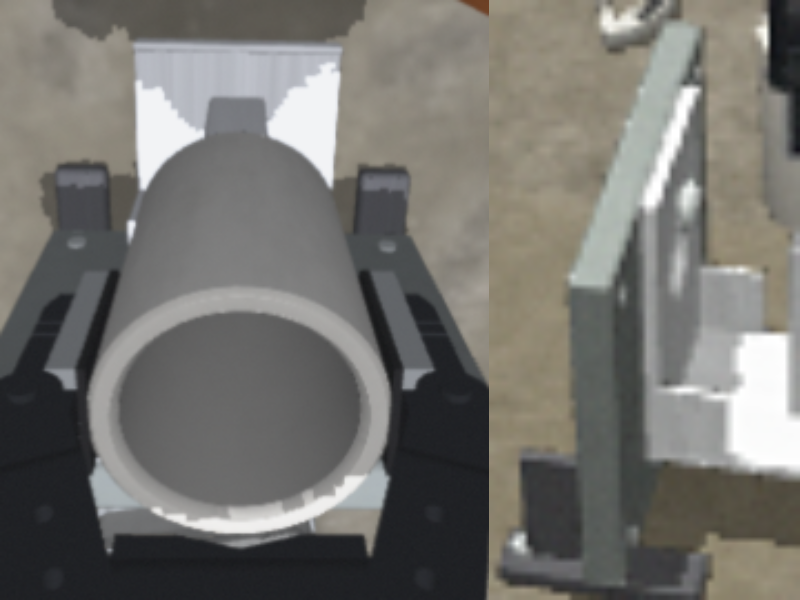

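```bash
python3 -m inch '[[[0,0,6],0,20],[[0,0,6],0,20],[[0,0,6],0,20],[[0,0,0],0,20],[[0,0,0],0,20]]'; python3 -m inch '[[[0,0,4],0,20],[[0,0,4],0,20],[[0,0,0],0,20],[[0,0,0],0,20]]'
python3 - <<'E'
from h import *
go([.5505,.019,.1016],-.15)
E
```

```text
t: 28.1
tool_pos: [0.5502, 0.0192, 0.1805]
orientation: [0.075, 0.997, 0.005, 0.008]
ft_force: [0.1, -0.4, -1.4]
opening: 0.0516
t: 28.5
tool_pos: [0.5505, 0.0192, 0.1719]
orientation: [0.075, 0.997, 0.005, 0.008]
ft_force: [-0.0, -0.5, -1.8]
opening: 0.0514
t 28.5 p [0.5505 0.0192 0.1719] yaw -0.15 tilt [ 0.017  0.009 -1.   ] F [-0.  -0.5 -1.8] op 0.0514
turn first 0.0 then shift [ 1.1 -1.  70.2] | shift first [ 1.1 -1.  70.2]
```

```bash
python3 -m inch '[[[0,0,8],0,20],[[0,0,8],0,20],[[0,0,8],0,20],[[0,0,0],0,20],[[0,0,0],0,20]]'; python3 -m inch '[[[0,0,8],0,20],[[0,0,8],0,20],[[0,0,8],0,20],[[0,0,0],0,20],[[0,0,0],0,20]]'
python3 - <<'E'
from h import *
go([.5505,.019,.1016],-.15)
E
```

```text
t: 29.0
tool_pos: [0.5508, 0.0195, 0.1454]
orientation: [0.075, 0.997, 0.005, 0.008]
ft_force: [-0.2, 0.1, -1.5]
opening: 0.0513
t: 29.5
tool_pos: [0.5513, 0.0197, 0.1191]
orientation: [0.075, 0.997, 0.005, 0.008]
ft_force: [-0.1, -0.4, -1.3]
opening: 0.0514
t 29.5 p [0.5513 0.0197 0.1191] yaw -0.149 tilt [ 0.017  0.009 -1.   ] F [-0.1 -0.4 -1.3] op 0.0514
turn first 0.001 then shift [ 0.9 -1.  17.5] | shift first [ 0.9 -1.  17.5]
```

```bash
python3 -m inch '[[[0,0,5],0,20],[[0,0,4],0,20],[[0,0,0],0,20],[[0,0,0],0,20]]'; python3 -m inch '[[[0,0,2],0,20],[[0,0,2],0,20],[[0,0,0],0,20],[[0,0,0],0,20]]'
python3 -m inch '[[[0,0,1.5],0,20],[[0,0,0],0,20],[[0,0,0],0,20]]'
```

```text
t: 29.9
tool_pos: [0.5518, 0.0198, 0.1097]
orientation: [0.075, 0.997, 0.005, 0.008]
ft_force: [0.4, 0.2, -1.2]
opening: 0.0513
t: 30.3
tool_pos: [0.5522, 0.0199, 0.1058]
orientation: [0.075, 0.997, 0.005, 0.009]
ft_force: [-1.0, -0.0, -2.5]
opening: 0.051
t: 30.6
tool_pos: [0.5524, 0.0199, 0.1043]
orientation: [0.075, 0.997, 0.005, 0.009]
ft_force: [0.2, 0.1, -1.8]
opening: 0.0514
```

```bash
python3 -m inch '[[[0,0,1.5],0,20],[[0,0,0],0,20],[[0,0,0],0,20]]'; python3 -m inch '[[[0,0,1.5],0,20],[[0,0,0],0,20],[[0,0,0],0,20]]'
python3 -m inch '[[[0,0,1.5],0,20],[[0,0,0],0,20],[[0,0,0],0,20]]'
```

```text
t: 30.9
tool_pos: [0.5525, 0.0199, 0.1027]
orientation: [0.075, 0.997, 0.005, 0.009]
ft_force: [0.8, 0.2, -2.4]
opening: 0.0515
t: 31.2
tool_pos: [0.5526, 0.02, 0.1012]
orientation: [0.075, 0.997, 0.005, 0.009]
ft_force: [0.5, -0.0, -2.0]
opening: 0.0515
t: 31.5
tool_pos: [0.5526, 0.02, 0.1001]
orientation: [0.075, 0.997, 0.005, 0.009]
ft_force: [-0.5, 0.9, -0.3]
opening: 0.0518
```

```bash
python3 -m inch '[[[0,0,0],0,54],[[0,0,0],0,58],[[0,0,0],0,64],[[0,0,0],0,70],[[0,0,0],0,70],[[0,0,0],0,70]]'
python3 - <<'E'
from h import *
go([.55,.019,.25],-.15)
bot.read_camera('side')
for t in ['bushing_center','holder_post','screw','holder_seat']: print(t,[(np.round(d['position'],4),round(d['conf'],2)) for d in bot.spot_point('side',t)])
E
```

```text
t: 32.1
tool_pos: [0.5538, 0.0201, 0.1006]
orientation: [0.075, 0.997, 0.006, 0.01]
ft_force: [0.2, 0.3, 0.2]
opening: 0.0701
t 32.1 p [0.5538 0.0201 0.1006] yaw -0.149 tilt [ 0.021  0.01  -1.   ] F [0.2 0.3 0.2] op 0.0701
turn first 0.001 then shift [   0.7    0.2 -149.4] | shift first [   0.7    0.2 -149.4]
bushing_center [(array([0.5091, 0.136 , 0.037 ]), 0.9), (array([0.4144, 0.2475, 0.0376]), 0.86), (array([0.551 , 0.0204, 0.0784]), 0.85), (array([0.5333, 0.3172, 0.0414]), 0.62)]
holder_post [(array([0.5488, 0.0165, 0.1032]), 0.91)]
screw [(array([0.6172, 0.009 , 0.1287]), 0.81)]
holder_seat [(array([0.6141, 0.0089, 0.1302]), 0.81)]
```

```bash
python3 -m inch '[[[0,0,-5],0,75],[[0,0,-10],0,75],[[0,0,-20],0,75],[[0,0,-30],0,75],[[0,0,-30],0,75],[[15,0,-30],0,75],[[25,0,-20],0,75],[[25,0,-20],0,75],[[25,0,0],0,75],[[15,0,0],0,75],[[0,0,0],0,75],[[0,0,0],0,75],[[0,0,0],0,75],[[0,0,0],0,75]]'
python3 - <<'E'
from h import *
go([.55,.019,.25],-.15)
for c in ['side','wrist','top']:
  bot.read_camera(c)
  for t in ['bushing_center','holder_post','screw','holder_seat','caliper','micrometer','marker']: print(c,t,[(np.round(d['position'],3),round(d['conf'],2)) for d in bot.spot_point(c,t)])
E
```

```text
t: 33.75
tool_pos: [0.446, 0.0341, 0.28]
orientation: [0.075, 0.997, 0.007, 0.016]
ft_force: [-0.0, -0.0, -0.5]
opening: 0.0749
t 33.75 p [0.446  0.0341 0.28  ] yaw -0.15 tilt [ 0.033  0.011 -0.999] F [-0.  -0.  -0.5] op 0.0749
turn first -0.0 then shift [-104.1    0.2   33.3] | shift first [-104.1    0.2   33.3]
side bushing_center [(array([0.554, 0.019, 0.078]), 0.93), (array([0.533, 0.319, 0.04 ]), 0.73), (array([0.41 , 0.248, 0.036]), 0.71), (array([0.506, 0.134, 0.037]), 0.59)]
side holder_post [(array([0.548, 0.018, 0.106]), 0.89), (array([ 0.391,  0.005, -0.   ]), 0.56)]
side screw [(array([0.616, 0.006, 0.131]), 0.55)]
side holder_seat []
side caliper []
side micrometer [(array([ 0.663, -0.348, -0.002]), 0.62)]
side marker [(array([0.634, 0.353, 0.002]), 0.73)]
wrist bushing_center [(array([0.414, 0.244, 0.038]), 0.85), (array([0.507, 0.14 , 0.043]), 0.74), (array([0.552, 0.02 , 0.077]), 0.66), (array([0.533, 0.316, 0.037]), 0.58)]
wrist holder_post [(array([0.548, 0.019, 0.104]), 0.64)]
wrist screw [(array([0.61 , 0.006, 0.132]), 0.6)]
wrist holder_seat [(array([0.61 , 0.008, 0.13 ]), 0.71), (array([ 0.39 ,  0.009, -0.001]), 0.47)]
wrist caliper [(array([0.393, 0.007, 0.002]), 0.61)]
wrist micrometer [(array([ 0.66 , -0.35 ,  0.004]), 0.93), (array([0.546, 0.021, 0.101]), 0.61)]
wrist marker [(array([0.638, 0.355, 0.001]), 0.74)]
top bushing_center [(array([0.538, 0.319, 0.037]), 0.84), (array([0.411, 0.249, 0.04 ]), 0.62)]
top holder_post []
top screw [(array([0.611, 0.008, 0.131]), 0.8)]
top holder_seat []
top caliper []
top micrometer [(array([ 0.659, -0.346, -0.002]), 0.56)]
top marker [(array([ 0.639,  0.357, -0.005]), 0.48)]
```

```bash
python3 -c "
from bench import bot
print(bot.hand_in())"
```

```text
the job is handed in; nothing more can be done
None
```

The holder hangs on the screw and the steel bushing is over its post, down on the tray. I handed in at about 35 s of the 72 s allowed. `hand_in` gives no verdict, so the success is my reading of the last checks.

- **Holder:** I passed the keyhole over the screw head and slid the holder down until it stopped, with the weight coming off the wrist. The stop was at the height expected for a screw at the top of the slot. In the last wrist picture the networks put the slot end at (0.610, 0.008, 0.130) and the screw at (0.610, 0.006, 0.132).
- **Bushing:** I took the grey bushing from between the pink and orange ones and lowered it over the post until it touched the tray. Its middle reads about 27 mm below the grip point (28.5 wanted). It reads about 1–2 mm off the post axis across and 4–6 mm off in depth. The limit is 10 mm, and the networks are good to about 4 mm.
- **Left alone:** The caliper, micrometer and marker read where they were at the start, within network error. The gripper is open, well clear and reads no contact force.

**Checks that failed or disagreed:**
- The side and wrist networks differ by up to about 6 mm on the screw's depth.
- The arm hid the holder from the top camera, so the top view gave no check on the holder or the placed bushing.
- The side camera missed the slot end and the caliper in the last round, so those rest on the wrist view alone.
- I used all 12 picture views before the final placing, so I checked that only by force and the networks.

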